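# Slide the wax tin along the fence to under the dust hood

## Task

Draw the T-shaped wooden pusher out of its sleeve (you will have to put it down and take it again nearer its tail to reach far enough) and with its broad cork-faced head push the round wax tin along the fence, keeping the tin close to the fence all the way, until it stands midway along the inside of the clear dust hood. Touch the tin only with the pusher's head, never with the gripper or the pusher's tail end, and leave the other things on the desk where they are. Then draw the pusher back and leave it lying on the desk with its head clear of the hood.

Things in the scene. Friction and masses are not known exactly. Their poses are not given: they have to be found in the camera images.
- tin_center (a point): centre (25 mm above its underside) of the round flat metal wax tin, 100 mm diameter, 50 mm tall, about 0.3 to 0.65 kg, standing on the desk with its side 2 mm from the fence; too broad for most grippers
- pusher_center (a point): middle of the pusher, a loose birch T (0.15 kg) lying on the desk: 210 mm long, handle 20 mm wide and 40 mm tall, head a cross bar 70 mm wide, 16 mm thick along the handle, 40 mm tall. x runs from tail to head, z up; the point is half-way along and 20 mm above the underside; head face at x = +105 mm, tail end at -105 mm; it balances about 15 mm from here towards the head
- pusher_head (a point): centre of the pusher's cork face, 20 mm above its underside; x points out of the face
- pusher_tail (a point): centre of the pusher's tail end, 20 mm above its underside
- sleeve: fixed dark wooden sleeve holding the pusher's tail: 165 mm long (x), 50 wide, 54 tall; channel 28 mm wide, 47 tall, open only at the +x end (mouth, 82.5 mm from the origin). Origin: centre of its underside. At the start the pusher's head face is 62 to 70 mm out of the mouth, with about 50 mm of handle bare behind the head; it comes out along +x, 148 mm at most
- fence: fixed straight wooden fence on the desk, 860 mm long (its y), 20 mm thick, 40 mm tall. Origin: at desk level, mid-length, on the face towards the robot; x points through the fence away from the robot, so the tin's centre starts at x = -52 mm. It stands slightly askew in the room
- hood: fixed clear acrylic tunnel against the fence, left or right (the tin is at the other side), 250 mm long (its y, along the fence), open at both ends. Origin: desk level, mid-length, 52 mm before the fence's face; x towards the fence. Roof underside 62 mm, top 68 mm (clips 72 mm), 25 mm past the fence's face; front panel 5 mm thick, its inner face at x = -68 mm, so 120 mm wide inside
- dresser_center (a point): bystander, loose: painted doll's dresser 64 x 100 mm, 114 mm tall, front right; point half-way up
- anvil_center (a point): bystander, loose: cast-iron mini anvil, about 106 mm long (x, from -63 to +43 mm), 50 mm wide, 56 mm tall, beyond the fence; point half-way up
- chair_center (a point): bystander, loose: beechwood doll's rocking chair, about 140 x 75 mm, 139 mm tall, front right; point 52 mm up at its seat
- square_center (a point): bystander, loose: small try square lying flat beyond the fence, 130 x 85 mm, 14 mm thick
- gluejar_center (a point): bystander, loose: lidded jar, 64 mm diameter, 85 mm tall, at the left; point half-way up
- tin: the same wax tin, origin at the centre of its underside
- pusher: the same pusher, origin on its underside half-way along
Things that resemble listed ones, but are neither listed nor needed, are in the scene too. Leave any orange look-alike of the pusher alone. Leave any purple look-alike of the sleeve alone.

How it is judged (in metres and radians):
On the way, in this order (a step that is already met when the one before it is completed fails the run):
1. the pusher is wholly out of its sleeve ((x of pusher_tail in the frame of sleeve above 0.0825 m or height (world z) of pusher_tail above 0.08 m)), for 0.2 s.
2. the tin stands midway along the inside of the hood (y of tin_center in the frame of hood between -0.02 and 0.02 m and x of tin_center in the frame of hood between -0.014 and 0.014 m), for 0.2 s.
At the end, for the whole second after the job is handed in: The tin stands upright and still inside the hood, its centre within 20 mm of the hood's middle along the fence and within 14 mm of the lane line; the pusher lies still and released on the desk with its head outside the hood (all of step 2 and angle between tin_center's own z axis and vertical below 0.1 rad and linear speed of each of tin, pusher below 0.02 m/s and height (world z) of pusher_center below 0.045 m and (y of pusher_head in the frame of hood above 0.125 m or y of pusher_head in the frame of hood below -0.125 m or x of pusher_head in the frame of hood below -0.073 m)); the robot touches nothing.
It fails at once if the tin's side comes more than 14 mm away from the fence (x of tin_center in the frame of fence below -0.064 m).
It fails at once if the tin is tipped or lifted (angle between tin_center's own z axis and vertical above 0.25 rad or height (world z) of tin_center above 0.045 m).
It fails at once if the gripper touches the tin (contact force between the fingers and tin above 1 N).
It fails at once if the pusher's tail end is put to the tin (distance between pusher_tail and tin_center below 0.06 m).
It fails at once if the dresser, anvil, chair, square or glue jar is moved more than 15 mm (distance of any of dresser_center, anvil_center, chair_center, square_center, gluejar_center from where it was at the start of the episode above 0.015 m).
It also fails if it takes over 67 s, if anything falls off the work surface, if the arm or the gripper's body presses on something with over 40 N, if the wrist force passes 120 N, or if a joint passes its speed limit or range.

## Robot

A 6-joint arm with a two-finger parallel gripper is mounted at the origin on the work surface. World frame = base frame: x ahead of the robot, y to its left, z up, the work surface at z = 0. Lengths are in mm, angles in rad, forces in N, time in s.
With the tool pointing down it reaches from about 350 to 975 mm from the base axis. Payload 7.1 kg.
Tool frame: the origin (TCP) lies on the front face of the gripper's body, between the roots of the fingers; the fingertips stand 80 mm ahead of it and the grasp point (between the pads) lies 61 mm ahead of it (env.tips_ahead is the distance from the TCP to the fingertips, in mm); z points along the fingers, y is the line along which they close (so a half turn about z gives the same grasp; the last joint's range is limited). The gripper opens to 88 mm and grips with 3 to 60 N. Pads are 20 mm wide; open, the fingers measure 115 mm over their backs; the gripper's body (75 mm by 178 mm) begins 61 mm behind the grasp point.
Start: joints at [-1.213, 0.423, 1.63, -0, 1.089, -0.019], TCP at [229.983, -581.131, 302.675] pointing down, gripper open.
Joint ranges: [-3, 3], [-0.9, 2.11], [0.09, 2.58], [-1.31, 4.45], [0.11, 2.69], [-2.54, 2.54]. Speed limits (rad/s): [2.39, 2.39, 3.01, 3.14, 3.14, 3.14].

## Interface

Orientations are given as a unit quaternion [x, y, z, w].
In Python, from station import env, set_gripper, viewer, workorder gives the robot as it stands. Calls block until the motion is done:
- env.reach(position, orientation): joint-space move of the TCP to a pose.
- env.move_l(position, rot=None, rate=150, f_stop=None): straight line of the TCP; rot=None keeps the orientation; rate is the mean speed in mm/s. With f_stop (N) it stops when the force on the tool has changed by that much, and returns True; else False.
- env.move_joints(angles): joint-space move.
- set_gripper(opening): finger opening in mm; the grip force is fixed at half the most; returns when the fingers have stopped.
- env.hold(seconds).
- env.ik(position, orientation): joint angles nearest the present ones, or None.
- env.read_state(): the state.
- viewer.camera(name): name is "scene" or "top"; returns the picture (480x640x3 uint8, blue, green, red); there is no depth.
- viewer.camera_params(name): a dict with "fx", "fy", "cx", "cy" (pixels), "dist" ([k1, k2, p1, p2, k3] as OpenCV has them; the pictures are not rectified), "pose" (4x4, takes a point from camera to world coordinates). Camera axes: x right, y up, looking along -z (the intrinsics and any distortion apply to the point x, -y, -z); pixel columns grow to the right and rows downward; lengths in mm; the calibration is good to about 2 mm. A picture is of the moment at which its call begins. camera_params takes no time and is no camera call.
A pose or a line that the arm cannot do raises env.IKError and nothing moves.
- workorder.sign_off(): hands the job in; it is judged then, once.
The state is a dict: "time_s": time; "qpos": joint angles; "dq": joint speeds; "tau": joint torques, N m; "tool_pos": TCP position; "orientation": TCP orientation; "force": force on the tool from outside, world axes, zero at the start; "wrist_torque": the same for the moment, N m; "width": finger opening in mm; "grip_force": force on a finger pad.
Only numpy, scipy, OpenCV 4.12 (cv2) and the standard library are available. Lean on these libraries where they do the work, as an engineer would, in place of code of your own. Each camera call takes 0.05 s, during which the arm holds its last target. There are 200 camera calls.

## Working session

There is one attempt and no reset: what is moved stays moved. The work goes in short steps, each a Python script; the robot and the scene stay as the last script left them, time stands still between calls to the robot, and variables do not carry over. Pictures are saved under pics/ and viewed, at most 10 in all, crops included, and the job is handed in when it is done.

```bash
ls; mkdir -p pics; python3 - <<'E'
from station import env,set_gripper,viewer,workorder
import cv2,numpy as np
for n in("scene","top"):
    cv2.imwrite(f"pics/{n}0.png",viewer.camera(n)); p=viewer.camera_params(n); print(n,{k:np.round(v,4).tolist() for k,v in p.items()})
print(env.read_state())
E
```

```text
pics
scene {'fx': 444.518, 'fy': 444.518, 'cx': 322.086, 'cy': 238.9883, 'dist': [-0.0698, 0.0, 0.0, 0.0, 0.0], 'pose': [[-0.6069, -0.5475, 0.5761, 1172.5162], [0.7947, -0.4227, 0.4356, 620.4142], [0.005, 0.7222, 0.6917, 838.5133], [0.0, 0.0, 0.0, 1.0]]}
top {'fx': 438.5667, 'fy': 438.5667, 'cx': 314.5991, 'cy': 243.3088, 'dist': [0.0197, 0.0, 0.0, 0.0, 0.0], 'pose': [[0.0092, 0.9964, -0.0843, 439.3193], [-0.9999, 0.01, 0.009, 129.1312], [0.0098, 0.0843, 0.9964, 1108.0402], [0.0, 0.0, 0.0, 1.0]]}
{'time_s': 0.1, 'qpos': array([-1.21300480e+00,  4.23763686e-01,  1.63060147e+00,  1.50182924e-05,
        1.08859640e+00, -1.89911241e-02]), 'dq': array([-0.0019242 , -0.00070083, -0.00281788, -0.00024164,  0.00073505,
       -0.00063474]), 'tau': array([-6.72478345e-04, -5.45612812e+01, -2.74324715e+01,  6.44449051e-02,
        1.87764497e-02, -2.06027494e-05]), 'tool_pos': array([ 229.85252786, -580.78164313,  301.98457044]), 'orientation': array([ 9.82307199e-01,  1.87275459e-01, -1.08836580e-04, -6.75772323e-04]), 'force': array([ 0.6747532 , -0.86679392, -0.52096357]), 'wrist_torque': array([-0.0334465 , -0.01190843, -0.00088301]), 'grip_force': 0.0, 'width': 88.14693313859162}
```

View pics/scene0.png

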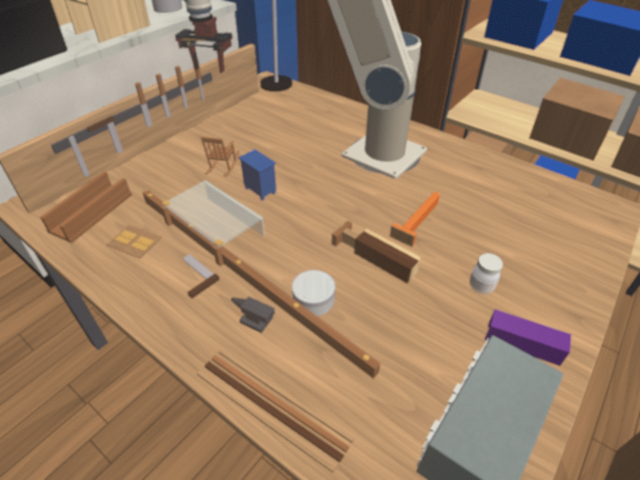

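View pics/top0.png

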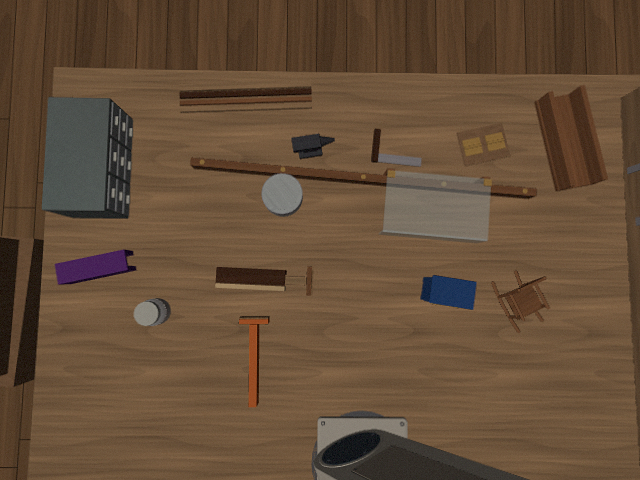

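```bash
cat > h.py <<'E'
from station import env,set_gripper,viewer,workorder
import cv2,numpy as np
from scipy.spatial.transform import Rotation as R
def px2w(n,uv,z):
    p=viewer.camera_params(n);K=np.array([[p["fx"],0,p["cx"]],[0,p["fy"],p["cy"]],[0,0,1.]])
    q=cv2.undistortPoints(np.array(uv,float).reshape(-1,1,2),K,np.array(p["dist"]))[:,0]
    T=np.array(p["pose"]);d=np.c_[q[:,0],-q[:,1],-np.ones(len(q))]@T[:3,:3].T;o=T[:3,3]
    return o+d*((z-o[2])/d[:,2])[:,None]
E
python3 - <<'E'
import cv2
im=cv2.imread("pics/top0.png")
a=cv2.resize(im[140:310,180:380],None,fx=4,fy=4,interpolation=cv2.INTER_CUBIC)[:600]
b=cv2.resize(im[140:260,360:560],None,fx=4,fy=4,interpolation=cv2.INTER_CUBIC)
im2=cv2.imread("pics/scene0.png")
c=cv2.resize(im2[210:330,290:430],None,fx=5,fy=5,interpolation=cv2.INTER_CUBIC)
cv2.imwrite("pics/a.png",a);cv2.imwrite("pics/b.png",b);cv2.imwrite("pics/c.png",c)
E
```

```text
(no output)
```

View pics/a.png

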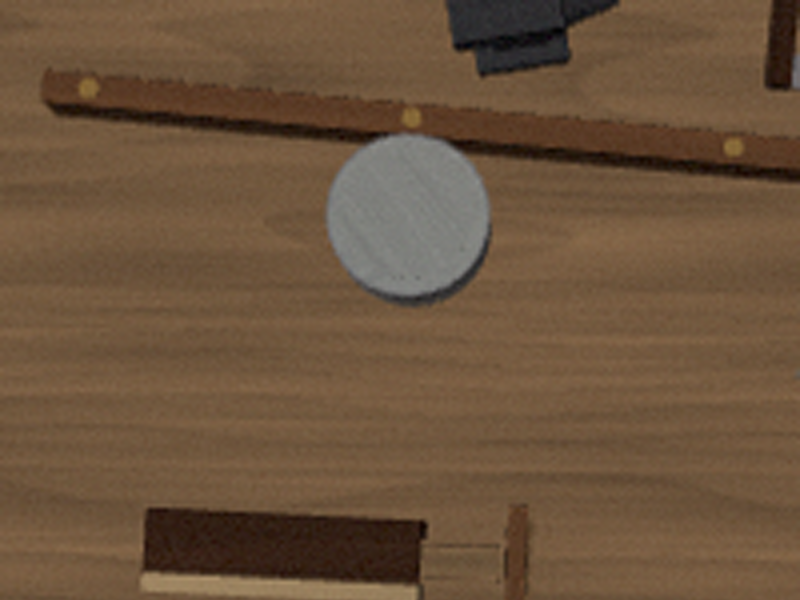

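View pics/b.png

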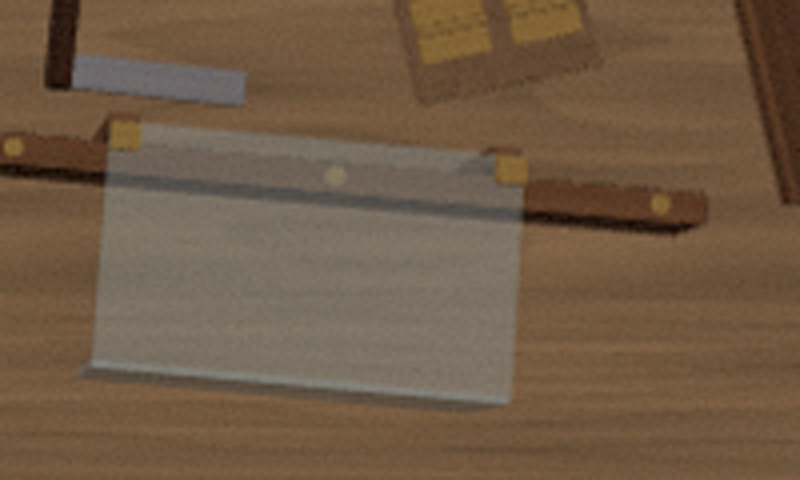

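```bash
python3 - <<'E'
from h import *
np.set_printoptions(precision=1,suppress=True)
A=lambda P:np.array([180,140])+(np.array(P,float)+.5)/4-.5
B=lambda P:np.array([360,140])+(np.array(P,float)+.5)/4-.5
sc=px2w("top",np.vstack([A([(88,87),(412,117),(734,147)]),B([(12,147),(335,175),(661,204)])]),40);print("screws\n",sc)
print("hood\n",px2w("top",B([(110,122),(92,367),(511,403),(525,155)]),68))
print("sleeve\n",px2w("top",A([(147,508),(427,522),(418,597),(141,590)]),54))
print("handle\n",px2w("top",A([(430,543),(495,545),(430,582),(495,583),(505,560),(527,560),(517,503)]),40))
im=cv2.imread("pics/top0.png")[140:240,240:330]; h=cv2.cvtColor(im,cv2.COLOR_BGR2HSV)
m=((h[...,1]<40)&(h[...,2]>90)).astype(np.uint8)
c=max(cv2.findContours(m,0,1)[0],key=cv2.contourArea);(u,v),r=cv2.minEnclosingCircle(c)
t=px2w("top",[(u+240,v+140),(u+240+r,v+140)],50);print("tin",(u+240,v+140,r),t)
# scene tin cross-check
im=cv2.imread("pics/top0.png");h=cv2.cvtColor(im,cv2.COLOR_BGR2HSV)
crop=cv2.resize(im[255:310,205:325],None,fx=6,fy=6,interpolation=cv2.INTER_CUBIC);cv2.imwrite("pics/d.png",crop)
E
```

```text
screws
 [[ 730.2  400.6   40. ]
 [ 713.9  200.4   40. ]
 [ 697.3    0.8   40. ]
 [ 697.3    2.1   40. ]
 [ 681.8 -197.8   40. ]
 [ 665.5 -398.5   40. ]]
hood
 [[ 706.5  -53.8   68. ]
 [ 557.6  -42.4   68. ]
 [ 538.5 -292.    68. ]
 [ 688.7 -303.8   68. ]]
sleeve
 [[470.2 354.2  54. ]
 [463.3 186.7  54. ]
 [418.6 191.4  54. ]
 [421.3 356.4  54. ]]
handle
 [[451.  185.4  40. ]
 [450.1 146.   40. ]
 [427.4 185.1  40. ]
 [427.2 145.7  40. ]
 [441.1 139.8  40. ]
 [441.2 126.5  40. ]
 [475.7 132.9  40. ]]
tin (281.5, 193.5, 20.554903030395508) [[650.1 201.5  50. ]
 [650.7 151.4  50. ]]
```

View pics/d.png

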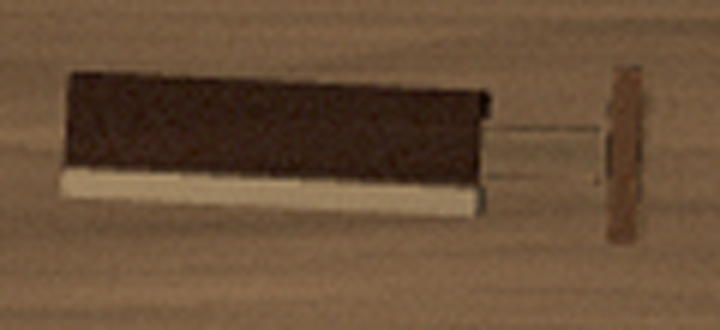

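```bash
cat >> h.py <<'E'
np.set_printoptions(precision=3,suppress=True)
f=np.array([-.081,-1,0]);f/=np.linalg.norm(f);n=np.array([-f[1],f[0],0])
sd=np.array([-.036,-1,0]);sd/=np.linalg.norm(sd)
def quat(d):  # handle direction d -> tool-down orientation with the smaller last joint
    d=np.array(d)/np.linalg.norm(d);z=np.array([0,0,-1.]);best=None
    for s in(1,-1):
        q=R.from_matrix(np.c_[s*d,np.cross(z,s*d),z]).as_quat()
        j=env.ik([450,150,250],q)
        if j is not None and(best is None or abs(j[5])<best[0]):best=(abs(j[5]),q)
    return best[1]
def st(*k):
    s=env.read_state();print(round(s["time_s"],1),s["tool_pos"],"w",round(s["width"],1),"F",s["force"],"q6",s["qpos"][5].round(2),*k)
E
python3 - <<'E'
from h import *
D=lambda P:np.array([205,255])+(np.array(P,float)+.5)/6-.5
w=px2w("top",D([(547,154),(642,156),(609,155),(485,153)]),40);print(w)
g=w[0].copy();q=quat(sd)
g[2]=200;env.reach(g,q);st()
g[2]=86;env.move_l(g,rate=150);st()
set_gripper(0);st()
env.move_l(g+160*sd,rate=100);env.hold(.3);st()
set_gripper(60);cv2.imwrite("pics/e.png",cv2.resize(viewer.camera("top")[220:330,200:420],None,fx=3,fy=3))
E
```

```text
[[439.355 164.371  40.   ]
 [438.9   125.964  40.   ]
 [439.181 139.31   40.   ]
 [439.531 189.42   40.   ]]
2.9 [439.737 163.946 200.086] w 87.8 F [-0.329 -0.293  0.304] q6 0.37
3.8 [439.764 164.424  86.463] w 87.4 F [-1.073  0.255 -0.115] q6 0.37
4.8 [439.318 164.356  85.954] w 19.9 F [ 0.547 -0.211 -0.206] q6 0.37
6.9 [433.609   4.673  85.998] w 19.8 F [-0.315  0.258 -1.365] q6 0.02
```

View pics/e.png

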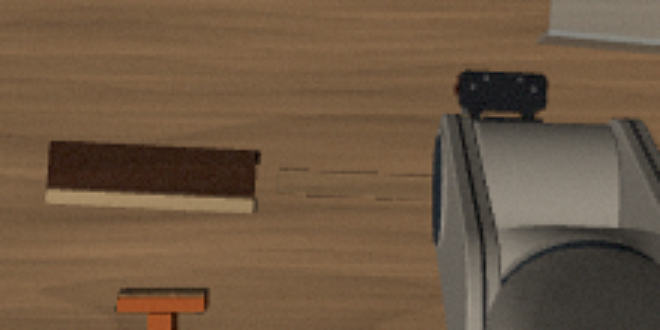

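```bash
cat >> h.py <<'E'
a=np.radians(4);d=np.cos(a)*f+np.sin(a)*n
C=np.array([650.8,201.5,0]);H=np.array([620.9,-172.8,0])
E
python3 - <<'E'
from h import *
print("tail",px2w("top",[(200+278/3,220+181/3)],40))
p=np.array([433.6,4.7,86])-50*sd
env.move_l(p,rate=120);set_gripper(0);st()
env.move_l(p+[0,0,100],rate=150)
q=quat(d);g=C-165*d
env.move_l(g+[0,0,186],rot=q,rate=200);st()
env.move_l(g+[0,0,110],rate=150);env.move_l(g+[0,0,86.3],rate=40,f_stop=12);st()
set_gripper(45);st()
env.move_l(g+[0,0,190],rate=200)
env.move_l(C-262*d+[0,0,190],rate=200);st()
im=viewer.camera("top");cv2.imwrite("pics/f0.png",im);cv2.imwrite("pics/f.png",cv2.resize(im[100:280,130:330],None,fx=4,fy=4,interpolation=cv2.INTER_CUBIC)[:600])
E
```

```text
tail [[439.085 171.842  40.   ]]
9.0 [435.391  54.584  85.998] w 19.9 F [-0.145 -1.089 -0.192] q6 0.13
11.8 [652.31  365.947 185.94 ] w 20.1 F [-0.685  0.363 -1.719] q6 0.51
13.1 [652.214 366.275  85.989] w 19.9 F [-0.287 -0.793  3.706] q6 0.51
13.7 [651.568 365.911  85.063] w 45.1 F [0.097 0.282 0.307] q6 0.51
15.0 [653.069 462.847 188.423] w 44.9 F [-0.433  0.147 -0.096] q6 0.61
```

View pics/f.png

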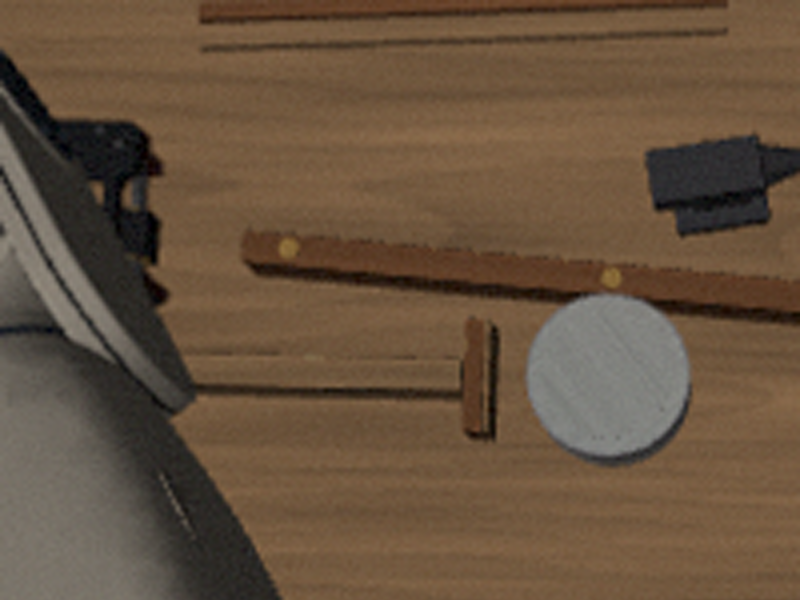

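```bash
python3 - <<'E'
from h import *
print("face",px2w("top",[(130+487.5/4-.5,100+378.5/4-.5)],40), C-75*d)
p=C-262*d+[0,0,86.3]
env.move_l(p,rate=120);set_gripper(0);st()
for s in(30,190,350):
    env.move_l(p+s*f,rate=60);st(s)
im=viewer.camera("top");cv2.imwrite("pics/g0.png",im);cv2.imwrite("pics/g.png",cv2.resize(im[140:260,240:440],None,fx=4,fy=4,interpolation=cv2.INTER_CUBIC))
E
```

```text
face [[649.695 276.285  40.   ]] [651.626 276.495   0.   ]
16.6 [653.834 463.611  86.842] w 19.8 F [-0.446  1.015  3.18 ] q6 0.61
17.2 [651.677 432.553  86.841] w 19.7 F [-0.285 -1.041  7.057] q6 0.58 30
20.0 [638.638 274.864  86.811] w 19.7 F [0.395 5.425 5.021] q6 0.4 190
22.9 [625.644 115.336  86.802] w 19.6 F [0.706 8.113 7.529] q6 0.18 350
```

View pics/g.png

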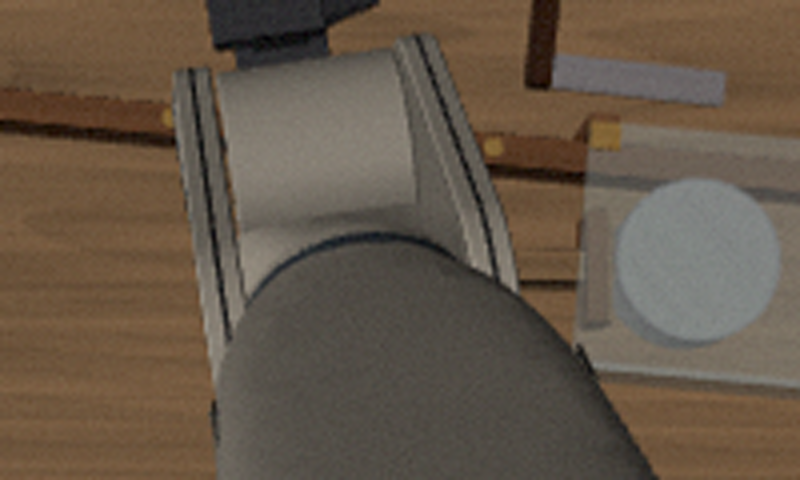

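```bash
python3 - <<'E'
from h import *
t=px2w("top",[(240+697.5/4-.5,140+261.5/4-.5)],50)[0]
r=(H-t)@f;print("tin",t,"remain",r,"lat",(t-H)@n)
assert 35<r<65
p=C-262*d+[0,0,86.3]
s=350+r-1
env.move_l(p+s*f,rate=40);env.hold(.4);st(s)
im=viewer.camera("top");cv2.imwrite("pics/k0.png",im);cv2.imwrite("pics/k.png",cv2.resize(im[140:260,340:540],None,fx=4,fy=4,interpolation=cv2.INTER_CUBIC))
E
```

```text
tin [ 625.502 -121.98    50.   ] remain 51.025322112393 lat 0.48396620809063123
24.7 [621.546  65.281  86.774] w 19.9 F [0.494 5.993 7.792] q6 0.1 400.025322112393
```

View pics/k.png

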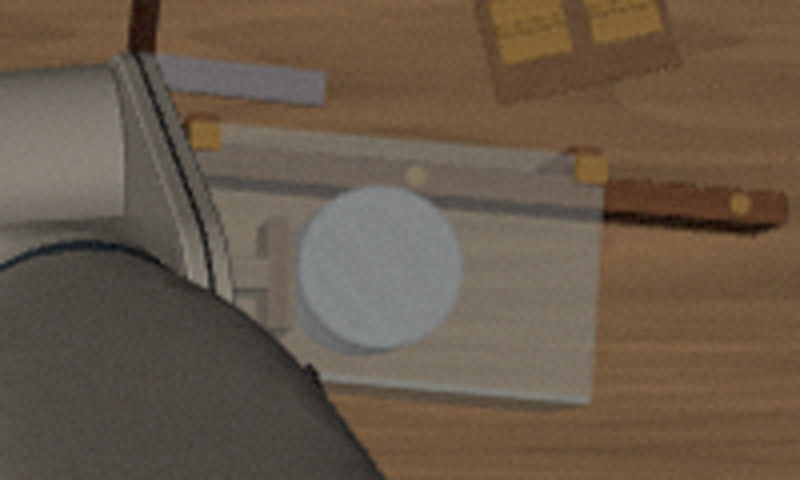

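```bash
python3 - <<'E'
from h import *
t=px2w("top",[(340+380.5/4-.5,140+268.5/4-.5)],50)[0]
r=(H-t)@f;print("tin",t,"remain",r,"lat",(t-H)@n)
assert abs(r)<8
p=C-262*d+[0,0,86.3]
env.move_l(p+270*f,rate=80);st()
set_gripper(45);env.hold(.3)
g=p+270*f;env.move_l(g+[0,0,150],rate=150);st()
env.reach([400,250,300],env.read_state()["orientation"]);env.hold(.5)
im=viewer.camera("top");cv2.imwrite("pics/m.png",im[100:400,200:600])
E
```

```text
tin [ 621.693 -172.595   50.   ] remain 0.26825666597942754 lat 0.7738750816455251
26.5 [631.91  193.042  86.817] w 19.8 F [-0.072 -4.718  9.281] q6 0.29
28.6 [631.335 194.16  235.234] w 45.2 F [-0.329 -0.184 -0.37 ] q6 0.29
```

View pics/m.png

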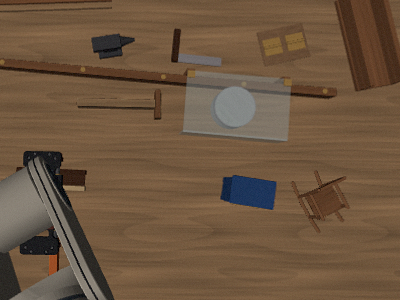

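The last picture shows the tin centred in the hood at (235,106). The pusher lies flat and released, with its head at (158,104), well clear of the hood edge at x≈185. The dresser, anvil, chair and square look unmoved. The arm hides the glue jar, but the arm never went near it.

```bash
python3 -c "
from h import *
st();print(workorder.sign_off())"
```

```text
30.1 [400.125 249.953 299.93 ] w 45.1 F [-0.593 -0.079  0.64 ] q6 0.54
the job is handed in; nothing more can be done
None
```

I handed the job in at 30.1 s: the tin measured within about 1 mm of the hood's middle before I drew the pusher back, and the pusher lies released on the desk with its head clear of the hood; no verdict was returned.

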